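# Stopper the flask and hold the flask holder in the shaker's corner

### The job

Close the open flask in the white holder with the rubber stopper from the bench, pushing it in as far as it goes and letting go of it, before the holder is slid anywhere. Then slide the holder along the shaker's deck into the corner, its long side flat against the far upright plate and its end against the aluminium stop block, and push it diagonally, down and towards the plate, with roughly 10 newtons each way (the pocket in its middle is there for the fingertips). Finish while still holding it pressed like that, so that I can do up its clamp; keep the holder upright on the deck and leave the bottle, beaker and spatula alone.

Things in the scene. Friction and masses are not known exactly. Their poses are not given: they have to be found in the camera images.
- shaker: White bench-top shaker, fixed, housing 320 (x) x 480 (y) mm. Origin: centre of its underside, at bench height; x points away from the robot to the far upright plate, y along the plate to the left, z up. It carries a polished steel deck, the plate and the stop block, all fixed.
- deck: Steel deck, part of the fixed shaker, with the same origin and axes as shaker. Its top is 95 mm above that origin, from x = -145 to 145 and y = -230 to 230 mm.
- fence: The far upright plate, part of the fixed shaker, with the same origin and axes as shaker. Its face that looks at the robot is at x = +100 mm and runs the whole deck width; it is 10 mm thick and stands 50 mm above the deck.
- stop: Aluminium stop block fixed on the deck against the far plate, on the left half, 60 (x) x 30 (y) x 40 high mm, axes as the shaker's. Origin: centre of its underside, on the deck, at shaker x = +70 mm. Its right face, at y = -15 mm from its origin, is the stop for the holder's left end.
- holder: Loose white plastic flask holder, flat block 90 (x) x 240 (y) x 36 high mm, 0.75 kg (15 % either way), friction about 0.25 on deck, plate and stop. Origin: centre of its underside; x, its short way, points to the plate (up to 0.15 rad askew at first), y to the left. Two clear conical flasks are fixed in it at y = -85 (open) and y = +85 (already stoppered, top 148 mm above the origin).
- pocket (a point): Centre of the floor of the holder's middle pocket, above its origin, 14 mm above its underside; axes as the holder's. The pocket is a rectangle, 50 (x) x 60 (y) mm, open upwards, 22 mm deep.
- open_mouth (a point): Centre of the rim of the open flask, the holder's right one, 128 mm above the holder's underside. The straight hole is 30 mm wide and 46 mm deep, the neck 36 mm wide outside, the foot 66 mm; axes as the holder's.
- stopper: Loose dark rubber stopper, standing upright on the bench on its small end, 40 g. Origin: centre of its small end; z up. Tapered plug, 20 mm wide at the origin growing to 27 mm at z = 24; above it a round head, 36 mm wide, from z = 24 to z = 44, to hold it by. Home, the head's underside sits on the flask's rim, so the origin is 24 mm below the rim.
- reagent_bottle: Amber bottle, 64 mm wide, 150 mm tall, on the bench; origin: centre of its underside. To be left alone.
- beaker: Glass beaker, 68 mm wide, 90 mm tall, on the bench; origin: centre of its underside. To be left alone.
- spatula: Spatula, 200 mm long, lying on the bench to the left of the shaker; origin: middle of its underside. To be left alone.
Things that resemble listed ones, but are neither listed nor needed, are in the scene too. Of the things shaped like the stopper, the rubber one is meant.

How it is judged:
By the outcome, as a careful person would: the job done as asked, in the order asked, and still so for the second after the job is handed in, while the arm keeps its last pose, push and grip.
It also fails if it takes over 54 s, if anything falls off the work surface, if the arm or the gripper's body presses on something with over 40 N, if the wrist force passes 120 N, or if a joint passes its speed limit or range.

### The arm

A 7-joint arm with a two-finger parallel gripper is mounted at the origin on the work surface. World frame = base frame: x ahead of the robot, y to its left, z up, the work surface at z = 0. Lengths are in m, angles in rad, forces in N, time in s.
With the tool pointing down it reaches from about 0.4 to 0.875 m from the base axis. Payload 19.3 kg.
Tool frame: the origin (TCP) lies at the very end of the fingers, on their centre line; the grasp point (between the pads) lies 19 mm behind it; z points along the fingers, y is the line along which they close (so a half turn about z gives the same grasp; the last joint's range is limited). The gripper opens to 85 mm and grips with 20 to 120 N. Pads are 22 mm wide; open, the fingers measure 114 mm over their backs; the gripper's body (76 mm by 85 mm) begins 54 mm behind the grasp point. The pads swing forward as they close: fully open they stand 13 mm farther back than shut.
Start: joints at [-1.273, 0.521, -0.036, 1.599, 0.021, 1.021, -0.113], TCP at [0.225, 0.583, 0.231] pointing down, gripper open.
Joint ranges: [-2.91, 2.91], [-0.3, 2.13], [-1.5, 1.42], [0.17, 2.43], [-1.26, 4.41], [0.16, 1.93], [-2.52, 2.52]. Speed limits (rad/s): [1.89, 1.89, 2.39, 2.39, 3.01, 3.01, 3.01].

### API

Orientations are given as [roll, pitch, yaw] about the fixed x, y, z axes, in that order (R = Rz(yaw) Ry(pitch) Rx(roll)).
In Python, from workcell import bot gives the robot as it stands.
- The arm moves only by the shell command python3 -m crank 'ROWS' [FORCE]. ROWS is a JSON object of lists of equal length, an entry for each row: "travel": the shift along the world's x, y, z in cm, a list of three; "turn": the turn, a rotation vector about the world's x, y, z in degrees, a list of three; "gripper": the closure, from 0 (fully open) to 1 (shut). A call has exactly 5 rows; each row is the pose to reach, as a shift and turn from the pose commanded when the call began; what a row does not reach only later rows make up. A row lasts 1/10 s, in which the tool goes at most 50 mm and 8.59 degrees, less where a joint would pass 70% of its speed; a pose out of reach is approached as far as the arm can. A call with a gripper value outside its range is refused whole. The fingers move at their own pace and stop on an object; FORCE is the grip in N (left out, the last holds). Time passes only in rows, so rows that repeat a pose let the fingers close, or fill a call up. It gives the time, the measured TCP pose, the force, the opening and the grip force at its end, in the units of the state.
- bot.observe(): the state, without advancing time (a new reading comes with each control period).
- bot.grab_frame(name): name is "scene" or "top" or "wrist"; returns a dict with "pixels" (420x560x3 uint8, red, green, blue), "fx", "fy", "cx", "cy" (pixels), "extrinsics" (4x4, takes a point from world to camera coordinates). Camera axes: x right, y down, z forward; pixel columns grow to the right and rows downward; lengths in m; the calibration is good to about 2 mm. The wrist camera is an equidistant fisheye: a pixel r from the principal point sees the ray r / f radians off the axis. A picture is of the moment at which its call begins. There is no depth.
- bot.job_done(): hands the job in; it is judged then, once.
The state is a dict: "clock": time; "qpos": joint angles; "qd": joint speeds; "joint_efforts": joint torques, N m; "position": TCP position; "tool_rot": TCP orientation; "force": force on the tool from outside, world axes, zero at the start; "moment": the same for the moment, N m; "grip_width": finger opening in m; "finger_force": force on a finger pad.
Only numpy, scipy, OpenCV 4.12 (cv2) and the standard library are available. Lean on these libraries where they do the work, as an engineer would, in place of code of your own. Each camera call takes 0.05 s, during which the arm holds its last target. There are 200 camera calls.

## Working session

There is one attempt and no reset: what is moved stays moved. The work goes in short steps, Python scripts to look and compute and a shell command to move; the robot and the scene stay as the last step left them, time stands still between calls to the robot, and variables do not carry over. Pictures are saved under pics/ and viewed, at most 10 in all, crops included, and the job is handed in when it is done.

```bash
ls; mkdir -p pics; cat > h.py <<'E'
import numpy as np, cv2
from workcell import bot
def grab(n,save=None):
    f=bot.grab_frame(n); 
    if save: cv2.imwrite('pics/'+save,cv2.cvtColor(np.array(f['pixels']),cv2.COLOR_RGB2BGR))
    return f
def ray(f,u,v,fish=False):
    E=np.array(f['extrinsics']);R=E[:3,:3];t=E[:3,3]
    a=np.array([(u-f['cx'])/f['fx'],(v-f['cy'])/f['fy']])
    if fish:
        r=np.hypot(*a);d=np.array([*(a/r*np.sin(r) if r>0 else a),np.cos(r)])
    else: d=np.array([*a,1.])
    return -R.T@t, R.T@d/np.linalg.norm(d)
def plane(f,u,v,z,fish=False):
    o,d=ray(f,u,v,fish);return o+d*(z-o[2])/d[2]
def meet(r1,r2):
    (o1,d1),(o2,d2)=r1,r2
    s=np.linalg.lstsq(np.c_[d1,-d2],o2-o1,rcond=None)[0]
    p,q=o1+s[0]*d1,o2+s[1]*d2
    return (p+q)/2,np.linalg.norm(p-q)
def proj(f,p,fish=False):
    E=np.array(f['extrinsics']);c=E[:3,:3]@np.array(p)+E[:3,3]
    if fish:
        r=np.hypot(c[0],c[1]);th=np.arctan2(r,c[2]);a=c[:2]/r*th
    else: a=c[:2]/c[2]
    return np.array([f['cx']+f['fx']*a[0],f['cy']+f['fy']*a[1]])
E
python3 - <<'E'
from h import *
for n in('scene','top'):
    f=grab(n,n+'.png');E=np.array(f['extrinsics']);print(n,f['fx'],f['cx'],f['cy'],-E[:3,:3].T@E[:3,3],E[:3,:3].round(3).tolist())
print(bot.observe())
E
```

```text
pics
scene 543.4801911225957 280.1709200074751 204.20069443749932 [ 0.91864701 -0.99636576  1.37144882] [[0.932, 0.361, 0.02], [0.278, -0.681, -0.677], [-0.231, 0.637, -0.736]]
top 484.7363616741665 275.9108163896526 213.34413112430778 [0.17771422 0.04985192 1.75046052] [[0.016, -1.0, -0.003], [-0.978, -0.015, -0.207], [0.207, 0.006, -0.978]]
{'clock': 0.1, 'qpos': array([-1.27318331,  0.52195378, -0.03628469,  1.59989917,  0.02120949,
        1.02105574, -0.11280686]), 'qd': array([ 0.00027025, -0.00242665,  0.00112949, -0.0032072 ,  0.0011548 ,
        0.0009    , -0.00193961]), 'joint_efforts': array([ 4.97415575e-03, -9.28474045e+01,  1.98446475e+00, -3.70532763e+01,
        1.80490559e-02,  5.23212191e-03, -1.49225178e-05]), 'position': array([0.22469489, 0.58293382, 0.23080271]), 'tool_rot': array([-3.14066596e+00,  9.10383993e-05,  2.77372881e+00]), 'force': array([ 0.43945644,  0.655241  , -0.33500303]), 'moment': array([ 0.00439852,  0.02691482, -0.02278662]), 'finger_force': 0.0, 'grip_width': 0.08553631096073987}
```

View pics/scene.png

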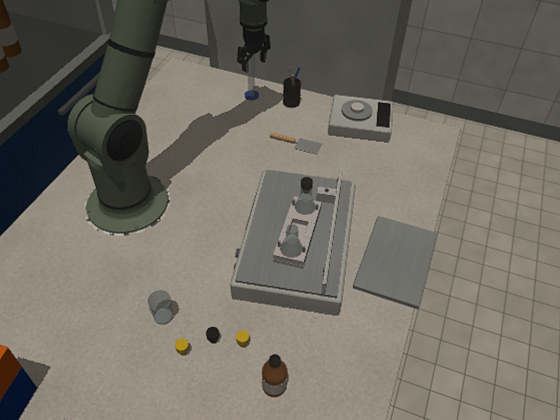

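View pics/top.png

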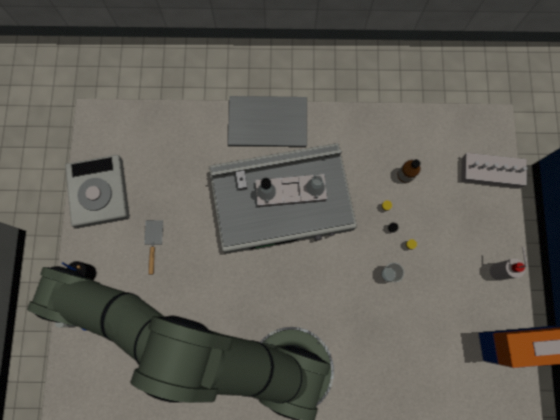

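The scene view shows three stopper-shaped things: dark at scene (213,334) / top (392,227), and yellow at scene (182,346), (243,338) / top (411,244), (387,205). The dark one fits "dark rubber". The shaker lies at about top (280,200), with the stop at (241,180), the stoppered flask at (267,187) and the open one at (316,186). I'll confirm this with enlarged crops.

```bash
python3 - <<'E'
import cv2,numpy as np
s=cv2.imread('pics/scene.png');t=cv2.imread('pics/top.png')
A=cv2.resize(t[145:255,205:360],(800,568),interpolation=cv2.INTER_CUBIC)  # 5.16x
cv2.imwrite('pics/c1.png',cv2.convertScaleAbs(A,alpha=1.5))
B=cv2.resize(s[280:370,140:290],(600,360),interpolation=cv2.INTER_CUBIC)
C=cv2.resize(t[190:260,365:425],(200,233),interpolation=cv2.INTER_CUBIC)
im=np.zeros((360,800,3),np.uint8);im[:,:600]=B;im[:233,600:]=C
cv2.imwrite('pics/c2.png',cv2.convertScaleAbs(im,alpha=1.5))
from h import *
# dark blob
for n,im,(r0,r1,c0,c1) in(('s',s,(320,350,198,228)),('t',t,(218,238,383,402))):
    g=im[r0:r1,c0:c1].max(2);m=(g<55).astype(np.uint8)
    k,l,st,ce=cv2.connectedComponentsWithStats(m)
    for i in range(1,k):
        if st[i,4]>8:print(n,st[i]+[c0,r0,0,0,0],ce[i]+[c0,r0])
E
```

```text
s [206 327  14  16 162] [212.40123457 334.32098765]
t [387 223  11   9  78] [392.11538462 227.11538462]
```

View pics/c1.png

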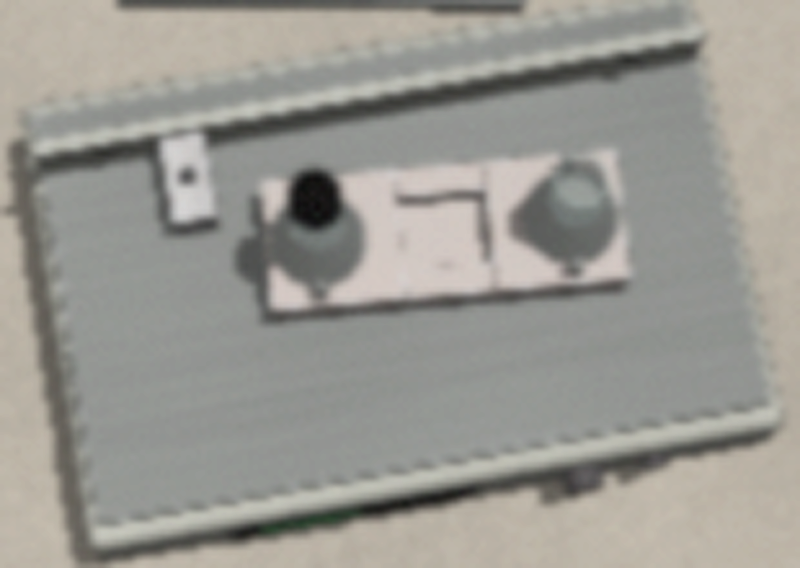

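View pics/c2.png

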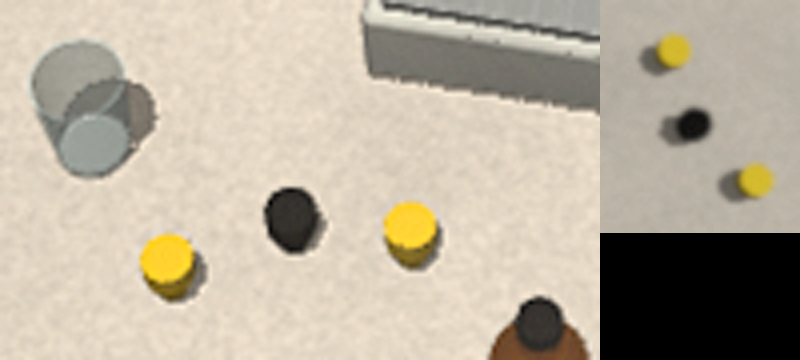

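```bash
python3 - <<'E'
from h import *
s=grab('scene');t=grab('top')
def sc(x,y):return (x+.5)/4-.5+140,(y+.5)/4-.5+280
def tc(x,y):return (x+.5)/3.33-.5+365-180.2+0,(y+.5)/3.33-.5+190
def t1(x,y):return (x+.5)/5.161-.5+205,(y+.5)/5.161-.5+145
print('stopper',meet(ray(s,*sc(291,211)),ray(t,*tc(694,124))))
for a,b in(((168,257),(756,181)),((411,226),(674,51))):print('yellow',meet(ray(s,*sc(*a)),ray(t,*tc(*b))))
for n,p,z in(('fenceL',(38,155),.145),('fenceR',(700,45),.145),('hFL',(262,180),.131),('hFR',(616,151),.131),('hNL',(268,303),.131),('hNR',(630,275),.131),('pFL',(397,197),.131),('pFR',(487,193),.131),
 ('rim',(583,187),.223),('stopFL',(158,137),.135),('stopFR',(205,130),.135),('stopNR',(215,220),.135),('deckNL',(97,530),.095),('deckNR',(775,410),.095)):
    print(n,plane(t,*t1(*p),z).round(4))
im=cv2.cvtColor(s['pixels'],cv2.COLOR_RGB2BGR)
cv2.imwrite('pics/c3.png',cv2.convertScaleAbs(cv2.resize(im[165:315,225:365],(560,600),interpolation=cv2.INTER_CUBIC),alpha=1.5))
E
```

```text
stopper (array([ 0.49888697, -0.35836295,  0.04002796]), np.float64(0.004881488962207658))
yellow (array([ 0.43802612, -0.42133417,  0.04248817]), np.float64(0.005999861515792092))
yellow (array([ 0.5793484 , -0.33907709,  0.04090457]), np.float64(0.005594811179821018))
fenceL [0.6509 0.2819 0.145 ]
fenceR [ 0.7345 -0.1607  0.145 ]
hFL [0.6398 0.1326 0.131 ]
hFR [ 0.6636 -0.1052  0.131 ]
hNL [0.555  0.1266 0.131 ]
hNR [ 0.5778 -0.1141  0.131 ]
pFL [0.6293 0.0418 0.131 ]
pFR [ 0.633  -0.0185  0.131 ]
rim [ 0.612  -0.0754  0.223 ]
stopFL [0.6676 0.2031 0.135 ]
stopFR [0.673  0.1717 0.135 ]
stopNR [0.6105 0.1631 0.135 ]
deckNL [0.4063 0.2386 0.095 ]
deckNR [ 0.4947 -0.2147  0.095 ]
```

View pics/c3.png

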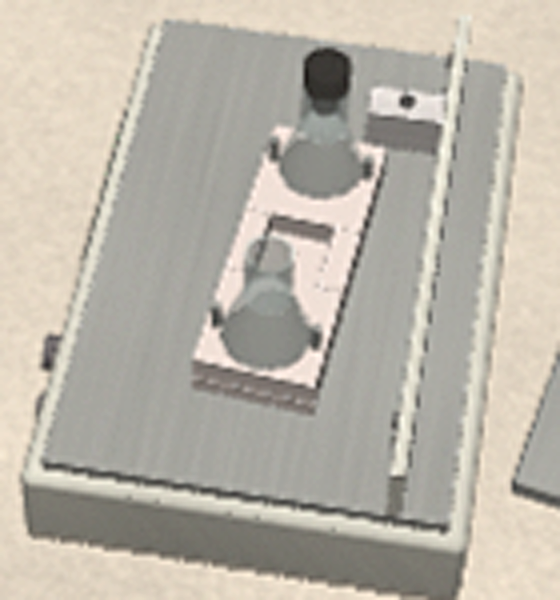

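Crops confirm it: the dark stopper is at scene crop (291,211), between the two yellow ones. The open flask's rim is near c3 (270,252). The measured stopper top height of 40–44 mm and the corner sizes agree with the text. Moving now.

```bash

python3 -m crank '{"travel":[[3.2,-3,1.6],[6.4,-6,3.2],[9.6,-9,4.8],[12.8,-12,6.4],[16,-15,8]],"turn":[[0,0,-8],[0,0,-16],[0,0,-24],[0,0,-32],[0,0,-40]],"gripper":[0,0,0,0,0]}' 30
python3 -m crank '{"travel":[[1.2,-4.8,0],[2.4,-9.6,0],[3.6,-14.4,0],[4.8,-19.2,0],[6,-24,0]],"turn":[[0,0,-8],[0,0,-16],[0,0,-24],[0,0,-32],[0,0,-40]],"gripper":[0,0,0,0,0]}'
python3 -m crank '{"travel":[[0,-4.8,0],[0,-9.6,0],[0,-14.4,0],[0,-19.2,0],[0,-24,0]],"turn":[[0,0,-8],[0,0,-16],[0,0,-24],[0,0,-32],[0,0,-40]],"gripper":[0,0,0,0,0]}'
python3 - <<'E'
from h import *
import pickle
f=grab('wrist','w1.png');pickle.dump(f,open('w1.pkl','wb'));print(bot.observe())
s=grab('scene');t=grab('top')
print('rim2', meet(ray(s,(270.5)/4-.5+225,(252.5)/4-.5+165),ray(t,583.5/5.161-.5+205,187.5/5.161-.5+145)))
E
python3 -m crank '{"travel":[[1.1,-4.7,-1],[2.2,-9.4,-2],[3.3,-14.1,-3],[4.4,-18.8,-4],[5.4,-23.5,-5]],"turn":[[0,0,-2],[0,0,-4],[0,0,-6],[0,0,-8],[0,0,-10]],"gripper":[0,0,0,0,0]}'
python3 -m crank '{"travel":[[0,-2,-2],[0,-4,-4],[0,-7,-6],[0,-7.6,-6],[0,-7.6,-6]],"turn":[[0,0,0],[0,0,0],[0,0,0],[0,0,0],[0,0,0]],"gripper":[0,0,0,0,0]}'
python3 - <<'E'
from h import *
import pickle
f=grab('wrist','w2.png');pickle.dump(f,open('w2.pkl','wb'))
a,b=cv2.imread('pics/w1.png'),cv2.imread('pics/w2.png')
cv2.imwrite('pics/w12.png',cv2.convertScaleAbs(cv2.resize(np.hstack([a,b]),(800,300)),alpha=1.3))
for p in((.499,-.358,.04),(.499,-.358,0)):print(proj(f,p,True))
print(f['fx'],f['cx'],f['cy'])
E
```

```text
clock: 0.7
position: [0.3857, 0.4317, 0.312]
tool_rot: [-3.142, -0.0, 2.07]
force: [0.9, 0.1, -0.6]
grip_width: 0.086
finger_force: 0.0
clock: 1.2
position: [0.4448, 0.1912, 0.3114]
tool_rot: [3.142, -0.001, 1.372]
force: [1.5, 0.3, -0.0]
grip_width: 0.085
finger_force: 0.0
clock: 1.7
position: [0.4443, -0.0486, 0.3115]
tool_rot: [-3.142, -0.001, 0.674]
force: [0.9, 0.2, -0.3]
grip_width: 0.0854
finger_force: 0.0
{'clock': 1.75, 'qpos': array([-0.59806169,  0.16316081,  0.67952921,  1.96099195, -0.1163013 ,
        1.05473798, -0.78063705]), 'qd': array([-0.05319535, -0.01140057, -0.06321254, -0.00740845,  0.02302641,
        0.00106415,  0.02577437]), 'joint_efforts': array([-2.52022451e+01, -3.27634513e+01, -1.97444075e+01, -4.04002154e+01,
       -3.01787362e+00, -6.18222242e-03,  2.63958480e-01]), 'position': array([ 0.44368885, -0.05567389,  0.31188899]), 'tool_rot': array([ 3.13979037e+00, -2.70846940e-04,  6.57776034e-01]), 'force': array([-4.30097616, -9.26093799, -0.91659204]), 'moment': array([-0.44633629,  0.19871728, -0.04844974]), 'finger_force': 0.0, 'grip_width': 0.08524492273971954}
rim2 (array([ 0.61644198, -0.07328486,  0.22130737]), np.float64(0.008934455523989042))
clock: 2.35
position: [0.4997, -0.2824, 0.2604]
tool_rot: [-3.141, -0.0, 0.507]
force: [0.6, 1.1, 1.3]
grip_width: 0.0855
finger_force: 0.0
clock: 2.85
position: [0.4987, -0.3579, 0.2007]
tool_rot: [-3.141, 0.001, 0.505]
force: [0.8, -0.3, 0.0]
grip_width: 0.0853
finger_force: 0.0
[276.57123955 187.67469877]
[276.57321986 178.98084206]
325.19226210127806 276.4734971224413 206.14809510517128
```

View pics/w12.png

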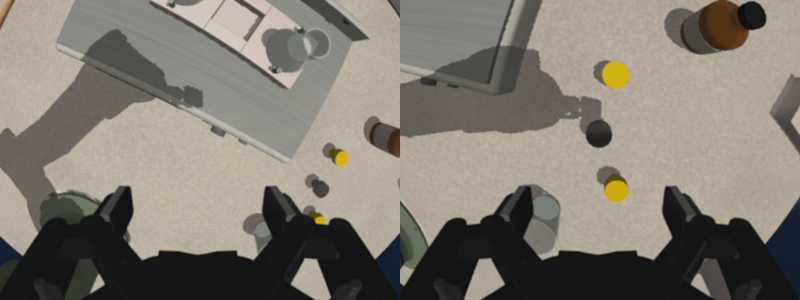

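The wrist views show the stopper head at w2 (278,186), which matches my estimate, and the beaker at about w2 (199,300). Next I'll refine the stopper position, check finger clearance to the beaker, and measure the rim from w1 at about (443,62).

```bash
python3 - <<'E'
from h import *
import pickle
f=pickle.load(open('w2.pkl','rb'));w1=pickle.load(open('w1.pkl','rb'))
g=f['pixels'][165:210,255:305].max(2)
m=(g<62).astype(np.uint8);k,l,st,ce=cv2.connectedComponentsWithStats(m)
for i in range(1,k):
    if st[i,4]>40:
        print(st[i]+[255,165,0,0,0],ce[i]+[255,165]); 
        c=max(cv2.findContours((l==i).astype(np.uint8),0,1)[0],key=len);e=cv2.minEnclosingCircle(c);print(e[0][0]+255,e[0][1]+165,e[1])
        u,v=e[0][0]+255,e[0][1]+165
        for z in(.034,.04,.044):print(z,plane(f,u,v,z,True))
print('beaker top',plane(f,(545-400)*1.4,207*1.4,.09,True),'base',plane(f,(543-400)*1.4,238*1.4,0,True))
w=cv2.cvtColor(w1['pixels'],cv2.COLOR_RGB2BGR)[0:130,340:500]
cv2.imwrite('pics/c4.png',cv2.convertScaleAbs(cv2.resize(w,(640,520),interpolation=cv2.INTER_CUBIC),alpha=1.4))
E
```

```text
[ 260  168   37   39 1080] [277.78611111 186.92777778]
278.0 186.80263137817383 19.223495483398438
0.034 [ 0.49917564 -0.35949224  0.034     ]
0.04 [ 0.50041014 -0.35877853  0.04      ]
0.044 [ 0.50123314 -0.35830272  0.044     ]
beaker top [ 0.39325425 -0.33938772  0.09      ] base [ 0.26509984 -0.36929013  0.        ]
```

View pics/c4.png

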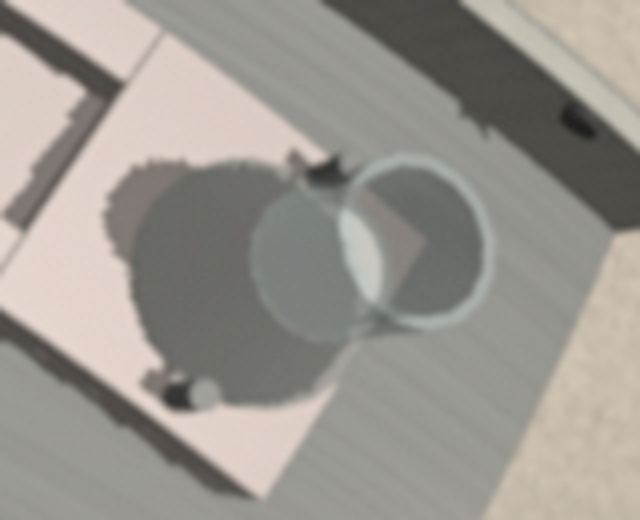

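c4 shows the open rim clearly, centred at (408,242), which is w1 pixel (442,60). Next: descend, grasp and lift.

```bash

python3 -m crank '{"travel":[[0.1,0,-5],[0.1,0,-10],[0.1,0,-14],[0.1,0,-16.5],[0.1,0,-17.7]],"turn":[[0,0,0],[0,0,0],[0,0,0],[0,0,0],[0,0,0]],"gripper":[0,0,0,0,0]}' 40
python3 -m crank '{"travel":[[0,0,0],[0,0,0],[0,0,0],[0,0,0],[0,0,0]],"turn":[[0,0,0],[0,0,0],[0,0,0],[0,0,0],[0,0,0]],"gripper":[0.5,1,1,1,1]}' 40
python3 - <<'E'
from h import *
import pickle
w=pickle.load(open('w1.pkl','rb'));s=grab('scene');t=grab('top')
rs=ray(s,270.5/4-.5+225,252.5/4-.5+165);rt=ray(t,583.5/5.161-.5+205,187.5/5.161-.5+145);rw=ray(w,408.5/4-.5+340,242.5/4-.5,True)
print(meet(rw,rs),meet(rw,rt),meet(rs,rt))
for z in(.223,):print(plane(w,408.5/4-.5+340,242.5/4-.5,z,True),plane(s,270.5/4-.5+225,252.5/4-.5+165,z),plane(t,583.5/5.161-.5+205,187.5/5.161-.5+145,z))
E
```

```text
clock: 3.4
position: [0.5001, -0.3557, 0.0228]
tool_rot: [-3.14, 0.0, 0.507]
force: [0.3, 0.5, 0.9]
grip_width: 0.0855
finger_force: 0.0
clock: 3.9
position: [0.5006, -0.358, 0.0258]
tool_rot: [3.14, -0.001, 0.505]
force: [-0.6, 2.1, 10.6]
grip_width: 0.033
finger_force: 38.7
(array([ 0.61829166, -0.07163626,  0.22102001]), np.float64(0.0042724337905815125)) (array([ 0.61397822, -0.0738517 ,  0.22209837]), np.float64(0.004663576842428947)) (array([ 0.61644198, -0.07328486,  0.22130737]), np.float64(0.008934455523989042))
[ 0.61534597 -0.07206829  0.223     ] [ 0.62038922 -0.07165387  0.223     ] [ 0.61197761 -0.07536455  0.223     ]
```

```bash

python3 -m crank '{"travel":[[0,0,2],[0,0,6],[0,0,11],[0,0,16],[0,0,21]],"turn":[[0,0,0],[0,0,0],[0,0,0],[0,0,0],[0,0,0]],"gripper":[1,1,1,1,1]}'
python3 -m crank '{"travel":[[1.2,3,3],[2.8,7,5],[4.4,11,6.4],[6,15,6.4],[7.8,19.5,6.4]],"turn":[[0,0,-4],[0,0,-8],[0,0,-12],[0,0,-16],[0,0,-18]],"gripper":[1,1,1,1,1]}'
python3 -m crank '{"travel":[[1.7,4.3,0],[3,7.5,0],[3.7,8.9,0],[3.7,8.9,0],[3.7,8.9,0]],"turn":[[0,0,0],[0,0,0],[0,0,0],[0,0,0],[0,0,0]],"gripper":[1,1,1,1,1]}'
python3 - <<'E'
from h import *
import pickle
f=grab('wrist','w3.png');pickle.dump(f,open('w3.pkl','wb'));print(bot.observe()['position'])
cv2.imwrite('pics/w3b.png',cv2.convertScaleAbs(cv2.imread('pics/w3.png'),alpha=1.4))
p=bot.observe()['position']
for q in((.6155,-.0735,.222),(*p[:2],p[2]),(*p[:2],p[2]-.025),(*p[:2],.222)):print(proj(f,q,True))
E
```

```text
clock: 4.5
position: [0.4994, -0.3577, 0.2372]
tool_rot: [3.141, -0.001, 0.504]
force: [0.5, 0.0, -0.2]
grip_width: 0.0333
finger_force: 40.2
clock: 5.0
position: [0.578, -0.1616, 0.2997]
tool_rot: [3.141, -0.002, 0.187]
force: [0.9, 0.1, -1.5]
grip_width: 0.0337
finger_force: 40.2
clock: 5.5
position: [0.6144, -0.0749, 0.2988]
tool_rot: [3.141, -0.0, 0.19]
force: [-0.4, -0.1, 0.2]
grip_width: 0.0333
finger_force: 40.2
[ 0.61421801 -0.07537934  0.29880634]
[274.20773322 214.04578294]
[276.5581133 266.1265971]
[276.52462067 245.62403197]
[276.47663686 216.21289038]
```

View pics/w3b.png

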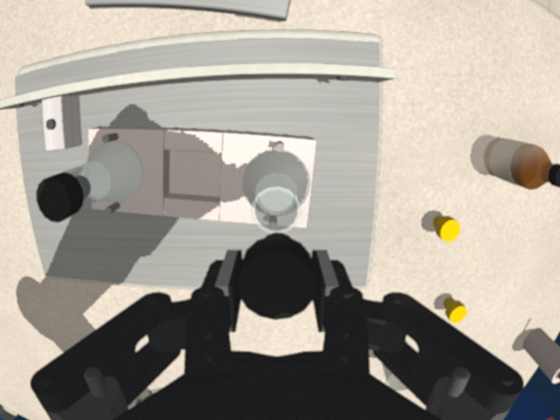

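w3 shows the stopper held straight between the pads at (278,276) and the open rim just ahead at about (277,210). I'll locate the rim precisely.

```bash
python3 - <<'E'
from h import *
import pickle
f=pickle.load(open('w3.pkl','rb'))
g=cv2.cvtColor(f['pixels'],cv2.COLOR_RGB2GRAY)[170:250,230:325]
b=cv2.resize(g,None,fx=4,fy=4,interpolation=cv2.INTER_CUBIC)
c=cv2.HoughCircles(cv2.GaussianBlur(b,(0,0),2),cv2.HOUGH_GRADIENT,1,20,param1=60,param2=15,minRadius=75,maxRadius=105)
for x,y,r in c[0][:5]:
    u,v=(x+.5)/4-.5+230,(y+.5)/4-.5+170
    print(u,v,r/4,plane(f,u,v,.222,True),plane(f,u,v,.218,True))
cv2.imwrite('pics/c5.png',cv2.convertScaleAbs(b,alpha=1.5))
w=pickle.load(open('w1.pkl','rb'))
u,v=c[0][0][:2];print(meet(ray(f,(u+.5)/4-.5+230,(v+.5)/4-.5+170,True),ray(w,408.5/4-.5+340,242.5/4-.5,True)))
E
```

```text
Traceback (most recent call last):
TypeError: 'NoneType' object is not subscriptable
```

```bash
python3 - <<'E'
from h import *
import pickle
f=pickle.load(open('w3.pkl','rb'));w=pickle.load(open('w1.pkl','rb'))
g=cv2.cvtColor(f['pixels'],cv2.COLOR_RGB2GRAY)[170:245,235:320]
b=cv2.GaussianBlur(cv2.resize(g,None,fx=4,fy=4,interpolation=cv2.INTER_CUBIC),(0,0),1.5)
for p1,p2 in((40,15),(25,20),(25,12),(15,15)):
  c=cv2.HoughCircles(b,cv2.HOUGH_GRADIENT,1,12,param1=p1,param2=p2,minRadius=70,maxRadius=110)
  if c is None: continue
  for x,y,r in c[0][:3]:
    u,v=(x+.5)/4-.5+235,(y+.5)/4-.5+170
    print(p1,p2,u,v,r/4,plane(f,u,v,.222,True)[:2],meet(ray(f,u,v,True),ray(w,408.5/4-.5+340,242.5/4-.5,True)))
print('eye',plane(f,277.3,209.7,.222,True))
E
```

```text
40 15 276.0 207.75 22.225 [ 0.62030643 -0.07386517] (array([ 0.6186334 , -0.07412206,  0.21635482]), np.float64(0.00013387500574752414))
40 15 275.5 211.25 25.05 [ 0.61770784 -0.0740061 ] (array([ 0.61704954, -0.07366759,  0.21935262]), np.float64(0.0010258998845597352))
40 15 279.5 208.0 25.0 [ 0.62059089 -0.07631372] (array([ 0.6189579 , -0.07560338,  0.21523369]), np.float64(0.0024393130576605307))
25 20 275.75 208.5 21.5 [ 0.61973207 -0.07379672] (array([ 0.61827366, -0.07396309,  0.21705639]), np.float64(0.0002366527924162703))
25 20 275.5 212.25 26.2 [ 0.61698119 -0.07414546] (array([ 0.61662001, -0.07359915,  0.22014744]), np.float64(0.0013665701062841103))
25 20 272.75 209.25 24.0 [ 0.61879118 -0.0718293 ] (array([ 0.61758098, -0.07263775,  0.21881946]), np.float64(0.0013809747288069418))
25 12 275.75 208.5 21.5 [ 0.61973207 -0.07379672] (array([ 0.61827366, -0.07396309,  0.21705639]), np.float64(0.0002366527924162703))
25 12 281.25 205.75 27.35 [ 0.62244157 -0.07720183] (array([ 0.6201828 , -0.07653333,  0.21270441]), np.float64(0.0027864577100798703))
25 12 276.0 211.5 25.65 [ 0.61759293 -0.07438689] (array([ 0.61700192, -0.07386112,  0.21936726]), np.float64(0.0014241298414815872))
15 15 276.0 208.5 21.5 [ 0.61976529 -0.07396922] (array([ 0.61830441, -0.07406972,  0.21696047]), np.float64(0.0003940712820854211))
15 15 275.25 193.25 21.125 [ 0.63052906 -0.07136998] (array([ 0.62516332, -0.07480648,  0.20469034]), np.float64(0.005605439063809627))
15 15 276.0 211.5 25.375 [ 0.61759293 -0.07438689] (array([ 0.61700192, -0.07386112,  0.21936726]), np.float64(0.0014241298414815872))
eye [ 0.61907075 -0.07503401  0.222     ]
```

```bash

python3 -m crank '{"travel":[[0.4,0.1,0],[0.4,0.1,-2],[0.4,0.1,-4],[0.4,0.1,-4.6],[0.4,0.1,-4.6]],"turn":[[0,0,0],[0,0,0],[0,0,0],[0,0,0],[0,0,0]],"gripper":[1,1,1,1,1]}'
python3 -m crank '{"travel":[[0,0,-0.4],[0,0,-0.8],[0,0,-1.2],[0,0,-1.5],[0,0,-1.5]],"turn":[[0,0,0],[0,0,0],[0,0,0],[0,0,0],[0,0,0]],"gripper":[1,1,1,1,1]}'
```

```text
clock: 6.05
position: [0.6185, -0.0735, 0.252]
tool_rot: [3.142, 0.001, 0.19]
force: [-0.2, 1.0, -0.9]
grip_width: 0.0336
finger_force: 40.2
clock: 6.55
position: [0.6186, -0.0727, 0.2369]
tool_rot: [-3.141, 0.001, 0.191]
force: [1.0, 0.5, 0.1]
grip_width: 0.0334
finger_force: 40.2
```

```bash

python3 -m crank '{"travel":[[0,-0.1,-0.3],[0,-0.1,-0.6],[0,-0.1,-0.9],[0,-0.1,-1.1],[0,-0.1,-1.1]],"turn":[[0,0,0],[0,0,0],[0,0,0],[0,0,0],[0,0,0]],"gripper":[1,1,1,1,1]}'
python3 -m crank '{"travel":[[0,0,-0.1],[0,0,-0.2],[0,0,-0.3],[0,0,-0.4],[0,0,-0.4]],"turn":[[0,0,0],[0,0,0],[0,0,0],[0,0,0],[0,0,0]],"gripper":[1,1,1,1,1]}'
```

```text
clock: 7.05
position: [0.6188, -0.0737, 0.226]
tool_rot: [-3.142, 0.0, 0.191]
force: [0.2, 0.2, -0.5]
grip_width: 0.0334
finger_force: 40.3
clock: 7.55
position: [0.6193, -0.0739, 0.2246]
tool_rot: [-3.141, -0.003, 0.191]
force: [-9.5, 3.7, 32.5]
grip_width: 0.0336
finger_force: 43.5
```

```bash

python3 -m crank '{"travel":[[0,0,0.2],[0,0,0.3],[0,0,0.3],[0,0,0.3],[0,0,0.3]],"turn":[[0,0,0],[0,0,0],[0,0,0],[0,0,0],[0,0,0]],"gripper":[1,1,0.3,0.3,0.3]}'
python3 -m crank '{"travel":[[0,0,1],[0,0,3],[0,0,6],[0,0,9],[0,0,12]],"turn":[[0,0,0],[0,0,0],[0,0,0],[0,0,0],[0,0,0]],"gripper":[0.3,0.3,0.3,0.3,0.3]}'
python3 -m crank '{"travel":[[-3,0,0],[-6,0,0],[-9,0,0],[-9,0,0],[-9,0,0]],"turn":[[0,0,0],[0,0,0],[0,0,0],[0,0,0],[0,0,0]],"gripper":[0.7,0.7,0.7,0.7,0.7]}'
python3 - <<'E'
from h import *
import pickle
f=grab('wrist','w4.png');pickle.dump(f,open('w4.pkl','wb'));s=grab('scene','s4.png');t=grab('top','t4.png')
big=np.zeros((600,800,3),np.uint8)
b=lambda f,r0,r1,c0,c1,w,h:cv2.convertScaleAbs(cv2.resize(cv2.cvtColor(f['pixels'],cv2.COLOR_RGB2BGR)[r0:r1,c0:c1],(w,h),interpolation=cv2.INTER_CUBIC),alpha=1.4)
big[:300,:400]=b(f,0,420,0,560,400,300)
big[300:,:400]=b(t,145,235,220,340,400,300)
big[:600,400:]=b(s,165,285,255,335,400,600)
cv2.imwrite('pics/m4.png',big)
E
```

```text
clock: 8.05
position: [0.6186, -0.0739, 0.2251]
tool_rot: [-3.142, 0.0, 0.191]
force: [0.1, 0.3, -0.4]
grip_width: 0.0594
finger_force: 0.0
clock: 8.55
position: [0.6185, -0.074, 0.3472]
tool_rot: [3.141, -0.0, 0.19]
force: [-0.1, 1.0, -0.1]
grip_width: 0.0599
finger_force: 0.0
clock: 9.05
position: [0.5288, -0.0736, 0.3462]
tool_rot: [-3.141, -0.001, 0.191]
force: [0.9, 0.8, -0.1]
grip_width: 0.0257
finger_force: 0.0
```

View pics/m4.png

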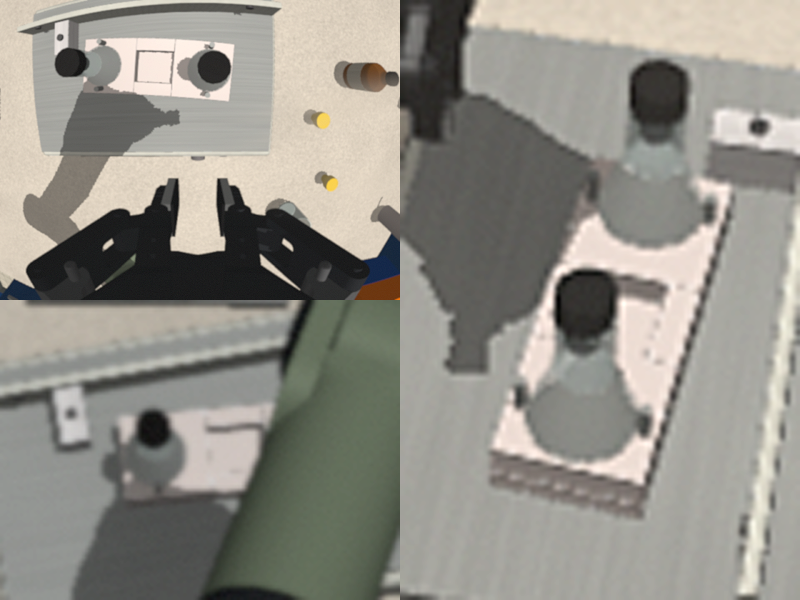

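m4 shows the dark stopper in the open flask, upright and sitting like the other flask's stopper (head at scene crop (585,305)), with the holder not moved. The pocket is at wrist crop (154,66). I'll compute the pocket position and the slide distances.

```bash
python3 - <<'E'
from h import *
import pickle
f=pickle.load(open('w4.pkl','rb'));g=pickle.load(open('w3.pkl','rb'))
P=lambda x,y,z=.131:plane(f,x*1.4,y*1.4,z,True)[:2].round(4)
for n,p,z in(('pFL',(135,51),.131),('pFR',(173,51),.131),('pNL',(135,81),.131),('pNR',(173,80),.131),('hFR',(235,44),.131),('hNR',(231,101),.131),('stopNR',(74,55),.135),('stopFR',(74,21),.135),('stopper top',(213,66),.243)):print(n,P(*p,z))
print('height hNR/hFR', meet(ray(f,231*1.4,101*1.4,True),ray(g,307,227,True)),meet(ray(f,235*1.4,44*1.4,True),ray(g,316,140,True)))
print(bot.observe()['position'])
E
```

```text
pFL [0.629  0.0436]
pFR [ 0.6373 -0.0152]
pNL [0.5823 0.0352]
pNR [ 0.5931 -0.0235]
hFR [ 0.6667 -0.1051]
hNR [ 0.5784 -0.117 ]
stopNR [0.613  0.1487]
stopFR [0.6711 0.1611]
stopper top [ 0.6176 -0.0731]
height hNR/hFR (array([ 0.57823833, -0.1156831 ,  0.12936972]), np.float64(0.0030315423458388033)) (array([ 0.66652981, -0.1043243 ,  0.13171357]), np.float64(0.0013908886057170857))
[ 0.52937528 -0.07377196  0.34542085]
```

```bash

python3 -m crank '{"travel":[[2.6,2.8,0],[5.2,5.6,0],[7.8,8.4,0],[7.8,8.4,-3],[7.8,8.4,-8]],"turn":[[0,0,0],[0,0,0],[0,0,0],[0,0,0],[0,0,0]],"gripper":[0.78,0.78,0.78,0.78,0.78]}'
python3 -m crank '{"travel":[[0,0,-4],[0,0,-8],[0,0,-11.5],[0,0,-11.5],[0,0,-11.5]],"turn":[[0,0,0],[0,0,0],[0,0,0],[0,0,0],[0,0,0]],"gripper":[0.78,0.78,0.78,0.78,0.78]}'
python3 -m crank '{"travel":[[0,0,-0.8],[0,0,-1.6],[0,0,-2.4],[0,0,-3.2],[0,0,-3.2]],"turn":[[0,0,0],[0,0,0],[0,0,0],[0,0,0],[0,0,0]],"gripper":[0.78,0.78,0.78,0.78,0.78]}'
```

```text
clock: 9.7
position: [0.6089, 0.0106, 0.2654]
tool_rot: [3.14, -0.003, 0.192]
force: [1.7, -0.8, -1.9]
grip_width: 0.0187
finger_force: 0.0
clock: 10.2
position: [0.6072, 0.0097, 0.1508]
tool_rot: [3.141, 0.001, 0.19]
force: [0.4, 0.5, 1.0]
grip_width: 0.019
finger_force: 0.0
clock: 10.7
position: [0.6063, 0.0103, 0.1173]
tool_rot: [-3.141, 0.001, 0.191]
force: [-0.5, -0.6, 0.3]
grip_width: 0.0186
finger_force: 0.0
```

```bash

python3 -m crank '{"travel":[[0.8,0.15,-0.3],[1.6,0.3,-0.3],[2.4,0.45,-0.3],[3.2,0.6,-0.3],[3.9,0.75,-0.3]],"turn":[[0,0,0],[0,0,0],[0,0,0],[0,0,0],[0,0,0]],"gripper":[0.78,0.78,0.78,0.78,0.78]}'
python3 -m crank '{"travel":[[0.4,0.07,0],[0.8,0.15,0],[1.2,0.22,0],[1.5,0.28,0],[1.5,0.28,0]],"turn":[[0,0,0],[0,0,0],[0,0,0],[0,0,0],[0,0,0]],"gripper":[0.78,0.78,0.78,0.78,0.78]}'
```

```text
clock: 11.2
position: [0.6465, 0.0178, 0.1153]
tool_rot: [3.142, 0.0, 0.191]
force: [-1.4, -0.5, -0.5]
grip_width: 0.0186
finger_force: 1.1
clock: 11.7
position: [0.6612, 0.0206, 0.1153]
tool_rot: [3.141, -0.001, 0.191]
force: [0.7, 0.1, -0.3]
grip_width: 0.0189
finger_force: 0.0
```

```bash

python3 -m crank '{"travel":[[-0.09,0.49,0],[-0.19,0.98,0],[-0.28,1.47,0],[-0.37,1.96,0],[-0.37,1.96,0]],"turn":[[0,0,0],[0,0,0],[0,0,0],[0,0,0],[0,0,0]],"gripper":[0.78,0.78,0.78,0.78,0.78]}'
python3 - <<'E'
from h import *
import pickle
f=grab('wrist','w5.png');pickle.dump(f,open('w5.pkl','wb'));s=grab('scene','s5.png')
big=np.zeros((600,800,3),np.uint8)
b=lambda f,r0,r1,c0,c1,w,h:cv2.convertScaleAbs(cv2.resize(cv2.cvtColor(f['pixels'],cv2.COLOR_RGB2BGR)[r0:r1,c0:c1],(w,h),interpolation=cv2.INTER_CUBIC),alpha=1.4)
big[:300,:400]=b(f,0,420,0,560,400,300)
big[:600,400:]=b(s,165,285,265,345,400,600)
cv2.imwrite('pics/m5.png',big)
E
```

```text
clock: 12.2
position: [0.6569, 0.0414, 0.1153]
tool_rot: [-3.141, -0.0, 0.192]
force: [-0.3, 0.0, 0.7]
grip_width: 0.0189
finger_force: 0.0
```

View pics/m5.png

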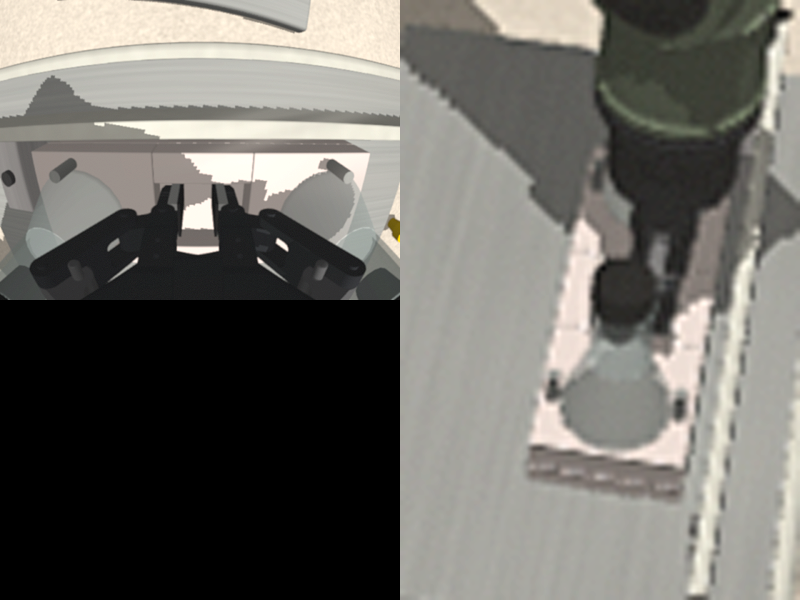

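m5 shows the holder upright and almost parallel to the plate (far edge at wrist crop y≈150), with its left end near the stop (crop x≈33). I'll continue by feel.

```bash

python3 -m crank '{"travel":[[-0.04,0.2,0],[-0.08,0.4,0],[-0.11,0.6,0],[-0.15,0.8,0],[-0.15,0.8,0]],"turn":[[0,0,0],[0,0,0],[0,0,0],[0,0,0],[0,0,0]],"gripper":[0.78,0.78,0.78,0.78,0.78]}'
python3 -m crank '{"travel":[[0.2,0.04,0],[0.4,0.07,0],[0.6,0.11,0],[0.7,0.13,0],[0.7,0.13,0]],"turn":[[0,0,0],[0,0,0],[0,0,0],[0,0,0],[0,0,0]],"gripper":[0.78,0.78,0.78,0.78,0.78]}'
```

```text
clock: 12.8
position: [0.6555, 0.0485, 0.1153]
tool_rot: [-3.141, 0.0, 0.191]
force: [0.6, -0.5, 0.5]
grip_width: 0.0186
finger_force: 0.0
clock: 13.3
position: [0.6628, 0.0494, 0.1152]
tool_rot: [3.142, -0.0, 0.191]
force: [-0.4, -0.1, -0.4]
grip_width: 0.0188
finger_force: 0.2
```

```bash

python3 -m crank '{"travel":[[0.1,0.02,0],[0.2,0.04,0],[0.3,0.06,0],[0.4,0.07,0],[0.4,0.07,0]],"turn":[[0,0,0],[0,0,0],[0,0,0],[0,0,0],[0,0,0]],"gripper":[0.78,0.78,0.78,0.78,0.78]}'
```

```text
clock: 13.8
position: [0.6667, 0.0501, 0.1153]
tool_rot: [3.142, -0.0, 0.191]
force: [-0.8, -0.6, -0.3]
grip_width: 0.019
finger_force: 0.4
```

```bash

python3 -m crank '{"travel":[[0.1,0.02,0],[0.2,0.04,0],[0.3,0.06,0],[0.3,0.06,0],[0.3,0.06,0]],"turn":[[0,0,0],[0,0,0],[0,0,0],[0,0,0],[0,0,0]],"gripper":[0.78,0.78,0.78,0.78,0.78]}'
python3 - <<'E'
from h import *
import pickle
f=grab('wrist','w6.png');pickle.dump(f,open('w6.pkl','wb'))
g=cv2.cvtColor(f['pixels'],cv2.COLOR_RGB2GRAY)
for c in(80,120,250,300,400,460,500):print(c,g[165:225:2,c].tolist())
for x in(-.1,0,.1):
    e=np.array([.982,.187,0]);n=np.array([-.187,.982,0])
    base=np.array([*f['extrinsics'][:0]]) if 0 else None
    for z in(.145,.131):print(x,z,proj(f,e*.6915+n*(-.07+x)+[0,0,z],True).round(1),end=' ')
E
```

```text
clock: 14.3
position: [0.6683, 0.0504, 0.1151]
tool_rot: [-3.141, 0.003, 0.19]
force: [-11.7, -1.4, 7.3]
grip_width: 0.0184
finger_force: 6.2
80 [76, 77, 76, 74, 74, 76, 77, 76, 74, 73, 74, 74, 75, 76, 75, 75, 75, 76, 76, 76, 92, 102, 103, 102, 102, 102, 102, 102, 102, 101]
120 [78, 78, 76, 76, 76, 77, 75, 76, 75, 75, 75, 75, 74, 75, 75, 74, 76, 76, 77, 78, 95, 103, 102, 103, 103, 102, 103, 103, 103, 102]
250 [135, 136, 137, 133, 130, 94, 78, 78, 77, 76, 78, 78, 78, 77, 77, 76, 77, 76, 75, 110, 162, 176, 173, 137, 125, 124, 105, 102, 102, 103]
300 [136, 136, 136, 123, 87, 86, 83, 82, 80, 79, 77, 76, 75, 75, 75, 75, 77, 78, 78, 118, 163, 173, 173, 172, 172, 171, 172, 172, 173, 173]
400 [137, 138, 138, 136, 124, 90, 87, 88, 91, 93, 94, 94, 95, 92, 91, 89, 85, 84, 82, 128, 167, 173, 173, 174, 173, 173, 174, 173, 173, 175]
460 [135, 136, 135, 133, 133, 131, 123, 89, 82, 80, 79, 77, 75, 75, 74, 73, 73, 72, 76, 136, 169, 172, 172, 171, 169, 170, 169, 169, 169, 167]
500 [133, 133, 133, 134, 131, 131, 130, 97, 76, 77, 76, 75, 75, 75, 74, 75, 75, 73, 79, 137, 170, 171, 171, 171, 170, 170, 169, 168, 168, 162]
-0.1 0.145 [491.2 237.4] -0.1 0.131 [475.2 226.5] 0 0.145 [260.7 242.1] 0 0.131 [262.2 228.7] 0.1 0.145 [ 42.7 235.1] 0.1 0.131 [ 59.3 224.7]
```

The plate contact is firm. I'll relieve it and slide along the plate to the stop.

```bash

python3 -m crank '{"travel":[[-0.15,-0.03,0],[-0.17,0.07,0],[-0.2,0.2,0],[-0.23,0.37,0],[-0.23,0.37,0]],"turn":[[0,0,0],[0,0,0],[0,0,0],[0,0,0],[0,0,0]],"gripper":[0.78,0.78,0.78,0.78,0.78]}'
python3 -m crank '{"travel":[[-0.02,0.1,0],[-0.04,0.2,0],[-0.06,0.3,0],[-0.08,0.4,0],[-0.08,0.4,0]],"turn":[[0,0,0],[0,0,0],[0,0,0],[0,0,0],[0,0,0]],"gripper":[0.78,0.78,0.78,0.78,0.78]}'
```

```text
clock: 14.85
position: [0.6674, 0.0542, 0.1154]
tool_rot: [3.141, -0.0, 0.191]
force: [-0.4, -4.5, 1.2]
grip_width: 0.0189
finger_force: 0.7
clock: 15.35
position: [0.6671, 0.0556, 0.1161]
tool_rot: [3.138, -0.001, 0.188]
force: [0.9, -17.0, 3.8]
grip_width: 0.019
finger_force: 1.0
```

Stop contact is at 17 N. Now I'll ease off y, press into the plate and feel for the floor.

```bash

python3 -m crank '{"travel":[[0.1,-0.1,0],[0.2,-0.2,-0.1],[0.2,-0.2,-0.2],[0.2,-0.2,-0.3],[0.2,-0.2,-0.3]],"turn":[[0,0,0],[0,0,0],[0,0,0],[0,0,0],[0,0,0]],"gripper":[0.78,0.78,0.78,0.78,0.78]}'
python3 -m crank '{"travel":[[0,0,-0.1],[0,0,-0.2],[0,0,-0.3],[0,0,-0.3],[0,0,-0.3]],"turn":[[0,0,0],[0,0,0],[0,0,0],[0,0,0],[0,0,0]],"gripper":[0.78,0.78,0.78,0.78,0.78]}'
python3 - <<'E'
from h import *
o=bot.observe();F=o['force'];print(F@[.982,.187,0],F@[-.187,.982,0],F[2],o['moment'])
E
```

```text
clock: 15.85
position: [0.6675, 0.0543, 0.1122]
tool_rot: [3.14, 0.002, 0.189]
force: [-10.0, -12.5, 4.4]
grip_width: 0.019
finger_force: 4.5
clock: 16.35
position: [0.6674, 0.0543, 0.1093]
tool_rot: [3.14, 0.002, 0.189]
force: [-8.6, -12.7, 6.5]
grip_width: 0.0189
finger_force: 7.6
-10.79678544492603 -10.906833783001597 6.476784139804823 [-1.6584043   2.06293793  0.28611477]
```

```bash

python3 -m crank '{"travel":[[0.02,-0.1,0],[0.02,-0.1,-0.05],[0.02,-0.1,-0.1],[0.02,-0.1,-0.1],[0.02,-0.1,-0.1]],"turn":[[0,0,0],[0,0,0],[0,0,0],[0,0,0],[0,0,0]],"gripper":[0.78,0.78,0.78,0.78,0.78]}'
python3 - <<'E'
from h import *
for i in range(2):
    bot.grab_frame('top');o=bot.observe();F=o['force'];print(F@[.982,.187,0],F@[-.187,.982,0],F[2],o['position'])
E
```

```text
clock: 16.85
position: [0.6675, 0.0543, 0.1093]
tool_rot: [-3.142, 0.002, 0.19]
force: [-16.5, -8.3, 23.0]
grip_width: 0.019
finger_force: 15.2
-17.353661283162047 -3.3509141793135893 23.254789143592312 [0.66750922 0.05429489 0.10926765]
-17.181528018033646 -3.4828099268418318 22.12156891419526 [0.66751925 0.05430135 0.10929653]
```

```bash

python3 -m crank '{"travel":[[-0.03,0,0.07],[-0.03,0,0.07],[-0.03,0,0.07],[-0.03,0,0.07],[-0.03,0,0.07]],"turn":[[0,0,0],[0,0,0],[0,0,0],[0,0,0],[0,0,0]],"gripper":[0.78,0.78,0.78,0.78,0.78]}'
python3 - <<'E'
from h import *
for i in range(2):
    bot.grab_frame('top');o=bot.observe();F=o['force'];print(F@[.982,.187,0],F@[-.187,.982,0],F[2],o['position'])
E
```

```text
clock: 17.45
position: [0.6674, 0.0543, 0.1093]
tool_rot: [3.141, 0.002, 0.19]
force: [-10.5, -8.3, 10.5]
grip_width: 0.0185
finger_force: 9.5
-10.591067711001946 -5.829534100981672 10.476180940615242 [0.66746241 0.05428467 0.10930914]
-11.681142557901609 -7.043321153108838 11.350630285116186 [0.667454   0.05427883 0.10931791]
```

Forces are about 11 N into the plate and 11 N down. Before handing in, I'll check numerically that the holder is flush with the plate and that the stopper hasn't moved.

```bash
python3 - <<'E'
from h import *
f=grab('wrist','w7.png');g=cv2.GaussianBlur(cv2.cvtColor(f['pixels'],cv2.COLOR_RGB2GRAY),(0,0),.8).astype(float)
d=np.diff(g,axis=0)
H=[];T=[]
for c in list(range(70,150,8))+list(range(300,305,8))+list(range(380,500,8)):
    r=190+np.argmax(d[190:220,c]);H.append(plane(f,c,r+.5,.131,True)[:2])
    r=160+np.argmin(d[160:188,c]);T.append(plane(f,c,r+.5,.145,True)[:2])
for n,P in(('holder',H),('fence',T)):
    P=np.array(P);k,b=np.polyfit(P[:,1],P[:,0],1);r=P[:,0]-k*P[:,1]-b
    m=abs(r)<.003;k,b=np.polyfit(P[m,1],P[m,0],1);print(n,'yaw',-np.degrees(np.arctan(k)),'e_x',b*np.cos(np.arctan(k)),m.sum(),np.std(r[m]),(P[m]@[.982,.187]).round(4)[[0,5,-5,-1]])
s=grab('scene','s7.png')
# predicted and seen stopper head tops: dark blobs
e=np.array([.982,.187,0]);n=np.array([-.187,.982,0])
im=s['pixels'].max(2)
o=e*(.6665-.014)+n*(-.0715-.0)
for q in(-.085,.085):
    u=proj(s,o+n*q+[0,0,.233])
    x,y=u.round().astype(int);m=(im[y-14:y+15,x-14:x+15]<60).astype(np.uint8);k,l,st,ce=cv2.connectedComponentsWithStats(m)
    for i in range(1,k):
        if st[i,4]>30:print(q,u.round(1),st[i],ce[i]+u.round()-14)
E
```

```text
holder yaw 11.2410221207969 e_x 0.7014968208505136 26 9.236247837347448e-05 [0.7011 0.7013 0.7024 0.7025]
fence yaw 8.130237313608534 e_x 0.7230726567553811 26 0.0010219662108653935 [0.7242 0.7233 0.7183 0.7177]
-0.085 [314.  220.2] [  8   0  21  25 334] [318.14670659 218.14071856]
0.085 [321.9 178.1] [  0   0  29  29 726] [323.08953168 177.33195592]
```

```bash
python3 - <<'E'
from h import *
o=bot.observe();F=o['force'];print(o['clock'],F@[.982,.187,0],F@[-.187,.982,0],F[2])
print(bot.job_done())
E
```

```text
17.65 -11.520231181031383 -6.534966367297344 10.733882044634141
the job is handed in; nothing more can be done
None
```

I pushed the rubber stopper fully into the open flask and let go of it, then slid the holder into the corner and handed in at 17.7 s, still pressing about 11 N down, 11.5 N toward the plate and 6.5 N toward the stop; I judged flush contact with the plate by force and edge angle (within about 0.5°), because the last direct fit of the plate's edge was unreliable.

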